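# Rack the freshly painted tubes and send them to the drying fan

## Robot

A 7-joint arm with a two-finger parallel gripper is mounted at the origin on the work surface. World frame = base frame: x ahead of the robot, y to its left, z up, the work surface at z = 0. Lengths are in m, angles in rad, forces in N, time in s.
With the tool pointing down it reaches from about 0.425 to 0.875 m from the base axis. Payload 4.7 kg.
Tool frame: the origin (TCP) lies at the very end of the fingers, on their centre line; the grasp point (between the pads) lies 19 mm behind it; z points along the fingers, y is the direction in which the jaws open and shut (so a half turn about z gives the same grasp; the last joint's range is limited). The gripper opens to 87 mm and grips with 3 to 60 N. Pads are 19 mm wide; open, the fingers measure 117 mm over their backs; the gripper's body (75 mm by 190 mm) begins 51 mm behind the grasp point.
Start: joints at [1.184, 0.321, -0.07, 1.45, 0.023, 1.371, -0.057], TCP at [0.254, -0.599, 0.223] pointing down, gripper open.
Joint ranges: [-2.86, 2.86], [-0.3, 2.09], [-1.38, 1.24], [0.06, 2.45], [-1.56, 4.7], [0.09, 2.05], [-2.69, 2.69]. Speed limits (rad/s): [2.57, 2.57, 3.14, 3.14, 3.14, 3.14, 3.14].

## Interface

Orientations are given as a rotation vector (axis times angle).
In Python, from bench import * gives the robot as it stands.
- The arm moves only by the shell command python3 -m jog 'ROWS' [OPENING] [FORCE]. ROWS is JSON, a list of rows, each a list of 4 numbers: the shift along the world's x, y, z in mm, then the turn about the world's z in rad. In form: [[x, y, z, twist], ...]. A call has exactly 8 rows; each row is the pose to reach, as a shift and turn from the pose commanded when the call began; what a row does not reach only later rows make up. A row lasts 1/8 s, in which the tool goes at most 62.5 mm and 10.7 degrees, less where a joint would pass 70% of its speed; a pose out of reach is approached as far as the arm can. A call with a gripper value outside its range is refused whole. OPENING is the opening, from -1 (shut) to 1 (fully open), set as the call begins (- or left out, the last holds). The fingers move at their own pace and stop on an object; FORCE is the grip in N (left out, the last holds). Time passes only in rows, so rows that repeat a pose let the fingers close, or fill a call up. It gives the time, the measured TCP pose, the force and the opening at its end, in the units of the state.
- get_state(): the state, without advancing time (a new reading comes with each control period).
- get_image(name): name is "scene" or "top" or "wrist"; returns a dict with "image" (420x560x3 uint8, red, green, blue), "fx", "fy", "cx", "cy" (pixels), "position" and "rotation" of the camera in the world; the wrist camera has in their place "tool_from_camera" (4x4, takes a point from camera to tool coordinates, whose origin is the TCP and whose axes are the flange's). Camera axes: x right, y down, z forward; pixel columns grow to the right and rows downward; lengths in m; the calibration is good to about 2 mm. A picture is of the moment at which its call begins: read the wrist's pose just before it. There is no depth.
- close_job(): hands the job in, once; it reports no verdict.
The state is a dict: "time": time; "joint_positions": joint angles; "qd": joint speeds; "joint_torque": joint torques, N m; "position": TCP position; "tool_rot": TCP orientation; "ft_force": force on the tool from outside, world axes, zero at the start; "torque": the same for the moment, N m; "grip_width": opening from 0.0 (shut) to 1.0 (fully open).
Only numpy, scipy, OpenCV 4.12 (cv2) and the standard library are available. Lean on these libraries where they do the work, as an engineer would, in place of code of your own. Each camera call takes 0.05 s, during which the arm holds its last target. There are 200 camera calls.

## Task

Pull the empty drying carriage by its red handle back from the fan to the loading end of its slide, then press every black painted tube lying on the bench down into a pair of spring clips on the drying carriage, one tube to each pair, until it snaps fully home. Once all are clipped in, push the carriage by its red handle along its slide towards the fan until the spring roller clicks it home against the stop, and let go. Do not shove or knock over the paint tin or the glass jar.

Things in the scene. Friction and masses are not known exactly. Their poses are not given: they have to be found in the camera images.
- tube1: gloss-black painted steel tube lying on the newspaper: 120 mm long, round body 22 mm diameter, a 34 mm square flange 6 mm thick on each end (so it does not roll), 120 g. Three or four of the four tubes are present. Origin at its middle, on its axis (17 mm above the table as it lies); x axis along the tube; either end may point either way, any roll.
- tube2: gloss-black painted steel tube lying on the newspaper: 120 mm long, round body 22 mm diameter, a 34 mm square flange 6 mm thick on each end (so it does not roll), 120 g. Three or four of the four tubes are present. Origin at its middle, on its axis (17 mm above the table as it lies); x axis along the tube; either end may point either way, any roll.
- tube3: gloss-black painted steel tube lying on the newspaper: 120 mm long, round body 22 mm diameter, a 34 mm square flange 6 mm thick on each end (so it does not roll), 120 g. Three or four of the four tubes are present. Origin at its middle, on its axis (17 mm above the table as it lies); x axis along the tube; either end may point either way, any roll.
- tube4: gloss-black painted steel tube lying on the newspaper: 120 mm long, round body 22 mm diameter, a 34 mm square flange 6 mm thick on each end (so it does not roll), 120 g. Three or four of the four tubes are present. Origin at its middle, on its axis (17 mm above the table as it lies); x axis along the tube; either end may point either way, any roll.
- clip1 (a point): clip place nearest the red handle. The point is the middle of the tube's axis when a tube is fully home there: 32 mm above the carriage deck, 67 mm above the table; x along the seated tube, y along the slide, z up. Two steel spring clips 12 mm wide, opening upwards, stand 34 mm either side of the point along x, nothing between them: hold the tube by its middle and press straight down.
- clip2 (a point): second clip place, like clip1, 70 mm further along y. All clips: the flared mouth is 38 mm wide at the top, 23 mm above the point; its narrowest part, 9 mm above the point, is 16 mm wide and springs open to pass the 22 mm tube (6 to 15 N in all); then the tube snaps down onto grey pads and is held. One tube to a place; any tube fits any place.
- clip3 (a point): third clip place, like clip1 and clip2, another 70 mm along y.
- clip4 (a point): fourth clip place, like the others, another 70 mm along y, nearest the fan.
- handle (a point): middle of the top of the red handle of the carriage: an upright block 40 mm along x, 14 mm along y, 50 mm tall above the deck, its top 85 mm above the table; the nearest clip place is 70 mm away on its +y side. Axes as the carriage's (x across the slide, y along it in the direction of pushing, z up).
- carriage (a joint): travel of the carriage along its slide, m: 0 at the loading end, 0.10 home against the stop, growing along its own +y, away from the handle end, towards the fan. Slides with 1 to 2 N of friction; at about 0.085 its steel nib meets a sprung brass roller (5 to 15 N to pass, either way); past about 0.093 the roller snaps it home and keeps it there. Starts home.
- rack: fixed dark steel slide base with yellow blocks that carries the carriage, 140 by 470 mm, 12 mm tall; origin on the table near its middle, y axis along the slide towards the drying fan. Carriage deck 100 by 330 mm, its top 35 mm above the table.
- paint_tin: closed paint tin, 76 mm diameter, 85 mm tall; origin at the centre of its underside, z up. Not to be disturbed.
- jar: amber glass jar, 66 mm diameter, 90 mm tall; origin at the centre of its underside, z up. Not to be disturbed.
Mind the look-alikes: they are no part of the job. Leave any orange look-alike of the tube3 alone.

How it is judged:
By the outcome, as a careful person would: the job done as asked, in the order asked, and still so for the second after the job is handed in, with the robot touching nothing.
Of tube1, tube2, tube3, tube4 only 3 to 4 are there at a start; the rules pass over those that are not, and their reading is None.
At some moment in a run one of tube1, tube2, tube3, tube4 may be knocked a few centimetres aside while the robot is not near it.
Once in a run the grip may slacken for a moment while it holds something.
It also fails if it takes over 210 s, if anything falls off the work surface, if the arm or the gripper's body presses on something with over 40 N, if the wrist force passes 120 N, or if a joint passes its speed limit or range.

## Working session

There is one attempt and no reset: what is moved stays moved. The work goes in short steps, Python scripts to look and compute and a shell command to move; the robot and the scene stay as the last step left them, time stands still between calls to the robot, and variables do not carry over. Pictures are saved under pics/ and viewed, about 12 in all and at most 16, crops included, and the job is handed in when it is done.

```bash
mkdir -p pics; ls; cat > h.py <<'E'
from bench import *
import numpy as np, cv2
def snap(n,f):
    s=get_state(); d=get_image(n); cv2.imwrite('pics/'+f,d['image'][:,:,::-1])
    if n=='wrist':
        T=np.eye(4); T[:3,:3]=cv2.Rodrigues(np.array(s['tool_rot'],float))[0]; T[:3,3]=s['position']
        W=T@np.array(d['tool_from_camera']); d['position']=W[:3,3]; d['rotation']=W[:3,:3]
    np.save('pics/'+f+'.npy',{k:d[k] for k in('fx','fy','cx','cy','position','rotation')},allow_pickle=True)
    return d
def cal(f): return np.load('pics/'+f+'.npy',allow_pickle=True).item()
def ray(d,u,v,z):
    R=np.array(d['rotation']);p=np.array(d['position'])
    r=R@np.array([(u-d['cx'])/d['fx'],(v-d['cy'])/d['fy'],1]); return p+r*(z-p[2])/r[2]
def proj(d,P):
    c=np.array(d['rotation']).T@(np.array(P)-np.array(d['position'])); return c[0]/c[2]*d['fx']+d['cx'],c[1]/c[2]*d['fy']+d['cy']
E
python3 - <<'E'
from h import *
print(get_state())
for n in('top','scene'):
    d=snap(n,n+'0.png'); print(n,d['fx'],d['position'],d['rotation'])
E
```

```text
pics
{'time': 0.0, 'joint_positions': array([ 1.18410711,  0.32180479, -0.07006317,  1.45166893,  0.02264125,
        1.3707907 , -0.05693034]), 'qd': array([-1.24420025e-03,  7.76915761e-04, -1.52339054e-03, -1.39091145e-04,
       -1.08256954e-03, -3.66792698e-05,  1.08592255e-04]), 'joint_torque': array([-1.34168960e-03, -4.91291285e+01, -4.04707426e-01, -3.12528706e+01,
       -6.38995506e-02,  4.36739030e-02,  1.82643525e-04]), 'position': array([ 0.25330844, -0.59801566,  0.22147622]), 'tool_rot': array([-3.07694990e+00, -6.24973375e-01,  8.11042509e-04]), 'ft_force': array([-0.07947374,  0.02488317,  0.05603187]), 'torque': array([0.00820812, 0.00420714, 0.00520604]), 'grip_width': 0.9972612593458534}
top 465.37410265904157 [0.35335348 0.02705859 1.409799  ] [-2.14794746  2.15598103 -0.14107867]
scene 456.18881133891864 [ 1.07106487 -0.29490534  1.09143311] [-2.29347041 -1.24053214  0.37850261]
```

```bash
python3 - <<'E'
s=open('h.py').read()
s=s.replace("    np.save(","    else: d['rotation']=cv2.Rodrigues(np.array(d['rotation'],float))[0]\n    np.save(")
open('h.py','w').write(s)
E
python3 - <<'E'
from h import *
for n in('top','scene'): snap(n,n+'0.png')
a=cv2.imread('pics/top0.png');cv2.imwrite('pics/top0b.png',cv2.resize(a,(784,588),interpolation=cv2.INTER_CUBIC))
E
```

```text
(no output)
```

View pics/top0b.png

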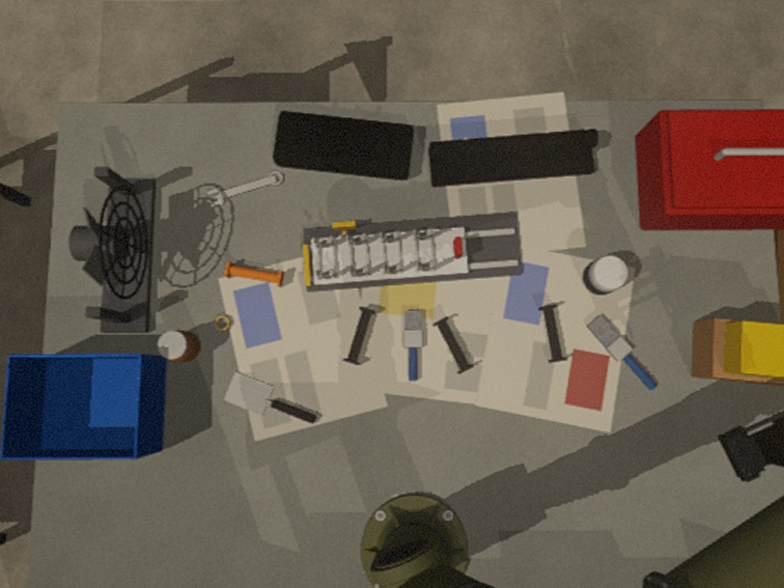

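View pics/scene0.png

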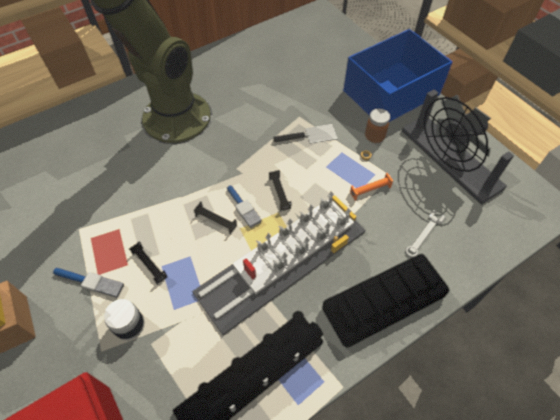

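```bash
python3 - <<'E'
from h import *
im=cv2.imread('pics/top0.png');d=cal('top0.png');hsv=cv2.cvtColor(im,cv2.COLOR_BGR2HSV)
dark=((hsv[:,:,2]<75)*255).astype(np.uint8)
dark[:215]=0;dark[265:]=0;dark[:,:235]=0;dark[:,420:]=0
for c in cv2.findContours(dark,0,2)[0]:
    if cv2.contourArea(c)>80:
        (u,v),(w,h),a=cv2.minAreaRect(c); b=cv2.boxPoints(((u,v),(w,h),a))
        P=np.array([ray(d,*p,.017)[:2] for p in b]); e=[P[1]-P[0],P[2]-P[1]]; e=max(e,key=np.linalg.norm)
        print('dark',u,v,w,h,P.mean(0),np.linalg.norm(e),np.arctan2(e[1],e[0]))
red=(((hsv[:,:,0]<6)|(hsv[:,:,0]>174))&(hsv[:,:,1]>150)).astype(np.uint8)*255
for c in cv2.findContours(red,0,2)[0]:
    x,y,w,h=cv2.boundingRect(c)
    if 280<x<360 and 150<y<200:print('red',x,y,w,h,cv2.minAreaRect(c))
M=cv2.moments(red[150:200,310:345]);u=310+M['m10']/M['m00'];v=150+M['m01']/M['m00'];print(u,v,ray(d,u,v,.085))
# rack base corners from picture /1.4
for p in[(304,229),(519,212),(522,272),(306,291)]:print(ray(d,p[0]/1.4,p[1]/1.4,.012)[:2])
for p in[(608,273),(178,346)]:print(ray(d,p[0]/1.4,p[1]/1.4,.085)[:2])
e=cv2.resize(im[140:270,210:420],None,fx=3.8,fy=3.8,interpolation=cv2.INTER_CUBIC);cv2.imwrite('pics/crop1.png',e)
E
```

```text
dark 323.58514404296875 246.16082763671875 39.510520935058594 9.825642585754395 [ 0.41912543 -0.08553642] 0.11724746068396873 -2.6671873809340676
dark 256.542724609375 239.3602752685547 10.440169334411621 39.635459899902344 [0.44019897 0.11447708] 0.1182930907994985 -0.29153076921073146
dark 394.5769348144531 237.38462829589844 39.81157684326172 12.355316162109375 [ 0.4445881 -0.2983228] 0.11847587651565085 -2.9797362425086695
red 325 169 5 15 ((327.0, 176.0), (14.0, 4.0), 90.0)
326.74603174603175 176.22222222222223 [ 0.61768377 -0.09225687  0.085     ]
[0.67309799 0.23683967]
[ 0.70935515 -0.23532251]
[ 0.57581725 -0.2381004 ]
[0.53602521 0.23036096]
[ 0.5614245  -0.40100958]
[0.41494259 0.47781373]
```

View pics/crop1.png

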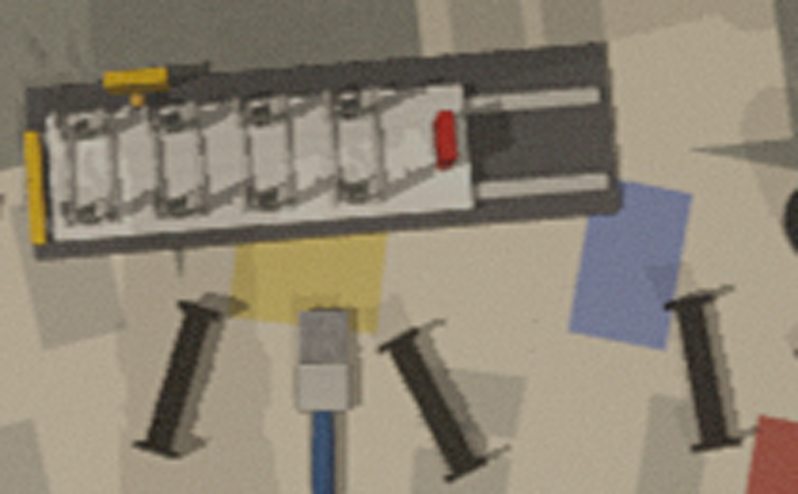

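Candidates (560‑px top image): the black flanged tubes are at (257,239), (324,246) and (395,237). Each measures about 118 mm, which fits. I'm leaving out the orange look‑alike at (181,195) and the large black boxes. So three tubes are present. Moving above the handle first.

```bash
python3 -m jog '[[20,28,0,-0.02],[50,70,0,-0.06],[85,120,0,-0.1],[120,170,0,-0.16],[155,220,0,-0.22],[190,270,0,-0.28],[220,310,0,-0.32],[240,340,0,-0.32]]' 1
python3 -m jog '[[20,27,0,0],[45,60,0,0],[70,90,0,0],[95,120,0,0],[113,140,0,0],[124,155,0,0],[124,155,0,0],[124,155,0,0]]'
python3 - <<'E'
from h import *
print(get_state()['position'])
d=snap('wrist','w1.png')
for P in [(.6177,-.0923,.085)]: print(proj(d,P))
E
```

```text
time: 1.2
position: [0.495, -0.2558, 0.2226]
tool_rot: [-3.139, -0.131, -0.001]
ft_force: [-0.1, -0.1, -0.0]
grip_width: 1.002
time: 2.2
position: [0.6169, -0.1051, 0.2224]
tool_rot: [3.138, 0.124, -0.001]
ft_force: [-0.3, -0.2, -0.1]
grip_width: 0.996
[ 0.61692087 -0.10506337  0.22244361]
(np.float64(267.23085880748977), np.float64(202.87280128316758))
```

View pics/w1.png

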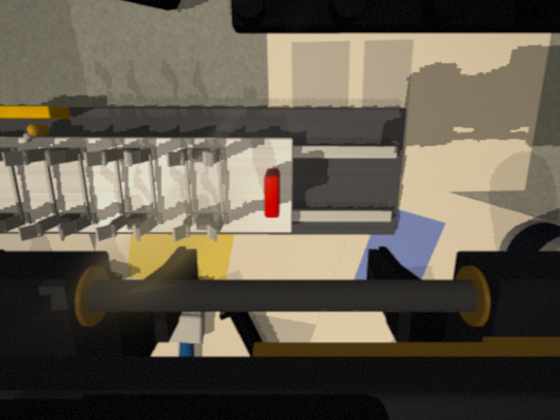

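```bash
python3 - <<'E'
from h import *
im=cv2.imread('pics/w1.png');d=cal('w1.png');hsv=cv2.cvtColor(im,cv2.COLOR_BGR2HSV)
m=(((hsv[:,:,0]<8)|(hsv[:,:,0]>172))&(hsv[:,:,1]>150)&(hsv[:,:,2]>60)).astype(np.uint8)
m[:140]=0;m[240:]=0;x,y,w,h=cv2.boundingRect(m);print(x,y,w,h, hsv[y+2:y+h:6,x+w//2])
for p in[(x,y),(x+w,y),(x,y+h),(x+w,y+h)]:print(p,ray(d,*p,.085))
print(d['position'],d['rotation'][:,2])
print([ray(d,u,v,.012)[:2] for u,v in((100,107),(403,110),(100,235),(398,235))])
E
```

```text
265 169 14 48 [[  3 157  86]
 [  2 224 173]
 [  2 240 205]
 [  3 253 206]
 [  1 255 204]
 [  0 255 204]
 [  1 255 205]
 [  0 255 203]]
(265, 169) [ 0.64811842 -0.08831239  0.085     ]
(279, 169) [ 0.64907393 -0.10060588  0.085     ]
(265, 217) [ 0.6043014  -0.09114439  0.085     ]
(279, 217) [ 0.60529226 -0.10391113  0.085     ]
[ 0.68937229 -0.09989411  0.38517688] [-0.26229543 -0.0211587  -0.96475562]
[array([0.68936549, 0.09050918]), array([ 0.71097189, -0.22563185]), array([0.54737306, 0.09930822]), array([ 0.57395905, -0.24343867])]
```

```bash
python3 -m jog '[[2,5,-10,0],[5,9,-40,0],[5,9,-70,0],[5,9,-100,0],[5,9,-130,0],[5,9,-155,0],[5,9,-165,0],[5,9,-165,0]]' 0
python3 -m jog '[[0,0,0,0],[0,0,0,0],[0,0,0,0],[0,0,0,0],[0,0,0,0],[0,0,0,0],[0,0,0,0],[0,0,0,0]]' -1 30
```

```text
time: 3.25
position: [0.6221, -0.0946, 0.057]
tool_rot: [-3.139, -0.126, 0.002]
ft_force: [0.2, -0.3, -0.4]
grip_width: 0.5
time: 4.25
position: [0.6229, -0.095, 0.058]
tool_rot: [3.138, 0.126, 0.001]
ft_force: [-0.1, -2.2, 5.3]
grip_width: 0.158
```

```bash
python3 -m jog '[[0.5,-7,0,0],[1.3,-17,0,0],[2.3,-30,0,0],[3.4,-45,0,0],[4.5,-60,0,0],[5.6,-75,0,0],[6.7,-90,0,0],[7.3,-97,0,0]]'
python3 -m jog '[[0.3,-3,0,0],[0.4,-5,0,0],[0.4,-5,0,0],[0.4,-5,0,0],[0.4,-5,0,0],[0.4,-5,0,0],[0.4,-5,0,0],[0.4,-5,0,0]]'
```

```text
time: 5.25
position: [0.6302, -0.1915, 0.058]
tool_rot: [-3.138, -0.126, -0.001]
ft_force: [-1.2, 1.3, 6.0]
grip_width: 0.158
time: 6.25
position: [0.6305, -0.1948, 0.058]
tool_rot: [-3.137, -0.128, -0.0]
ft_force: [-2.5, 1.7, 6.0]
grip_width: 0.157
```

```bash
python3 -m jog '[[0.2,-2,0,0],[0.3,-4,0,0],[0.3,-4,0,0],[0.3,-4,0,0],[0.3,-4,0,0],[0.3,-4,0,0],[0.3,-4,0,0],[0.3,-4,0,0]]'
python3 -m jog '[[0,4,0,0],[0,4,0,0],[0,4,0,0],[0,4,0,0],[0,4,0,0],[0,4,0,0],[0,4,0,0],[0,4,0,0]]' 0
python3 - <<'E'
from h import *
print(get_state()['position'],get_state()['ft_force'])
E
```

```text
time: 7.25
position: [0.6305, -0.1948, 0.058]
tool_rot: [-3.133, -0.132, 0.002]
ft_force: [-3.8, 8.3, 7.9]
grip_width: 0.158
time: 8.25
position: [0.6306, -0.1965, 0.0576]
tool_rot: [3.139, 0.127, 0.0]
ft_force: [0.3, 0.5, -0.0]
grip_width: 0.498
[ 0.63061917 -0.19653433  0.05763384] [ 0.33850767  0.54241787 -0.01705378]
```

```bash
python3 -m jog '[[0,0,20,0],[0,0,50,0],[0,0,90,0],[-10,5,130,0],[-40,20,155,0.06],[-80,42,165,0.14],[-120,63,165,0.22],[-150,79,165,0.3]]' 0
python3 -m jog '[[-25,14,0,0.06],[-45,27,0,0.09],[-52,33,0,0.09],[-52,33,0,0.09],[-52,33,0,0.09],[-52,33,0,0.09],[-52,33,0,0.09],[-52,33,0,0.09]]'
cat > tube.py <<'E'
from h import *
import sys
def tube(f,guess):
    im=cv2.imread('pics/'+f);d=cal(f);u0,v0=proj(d,guess);g=cv2.cvtColor(im,cv2.COLOR_BGR2GRAY)
    m=((g<60)*255).astype(np.uint8)
    for c in cv2.findContours(m,0,2)[0]:
        if cv2.contourArea(c)>600:
            (u,v),s,a=cv2.minAreaRect(c); P=np.array([ray(d,*p,.017)[:2] for p in cv2.boxPoints(((u,v),s,a))])
            e=max([P[1]-P[0],P[2]-P[1]],key=np.linalg.norm);t=np.arctan2(e[1],e[0]);t=(t+np.pi/2)%np.pi-np.pi/2
            print(int(u),int(v),[int(q) for q in s],P.mean(0).round(4),'len',np.linalg.norm(e).round(3),'ang',t.round(3))
    s=get_state();r=np.array(s['tool_rot']);print('guess px',u0,v0,'pos',s['position'],'phi',2*np.arctan2(r[1],r[0]),'tcp px',proj(d,np.array(s['position'])))
E
python3 - <<'E'
from tube import *
snap('wrist','w2.png'); tube('w2.png',(.4191,-.0855,.017))
E
```

```text
time: 9.25
position: [0.4796, -0.1164, 0.2244]
tool_rot: [3.082, 0.6, 0.003]
ft_force: [0.5, 0.9, 0.7]
grip_width: 0.501
time: 10.25
position: [0.4287, -0.0846, 0.2224]
tool_rot: [-3.055, -0.733, 0.0]
ft_force: [0.1, 0.6, 0.9]
grip_width: 0.5
279 312 [559, 214] [ 0.2812 -0.1565] len 0.621 ang -1.101
279 197 [110, 30] [ 0.4182 -0.087 ] len 0.124 ang 0.478
111 91 [49, 121] [0.4395 0.1166] len 0.127 ang -0.318
499 55 [35, 93] [ 0.6467 -0.2163] len 0.081 ang 0.053
guess px 278.17937134088305 198.0404150227866 pos [ 0.42864954 -0.08457425  0.22247186] phi -5.812459294506531 tcp px (np.float64(280.2940474305954), np.float64(266.84428411677715))
```

View pics/w2.png

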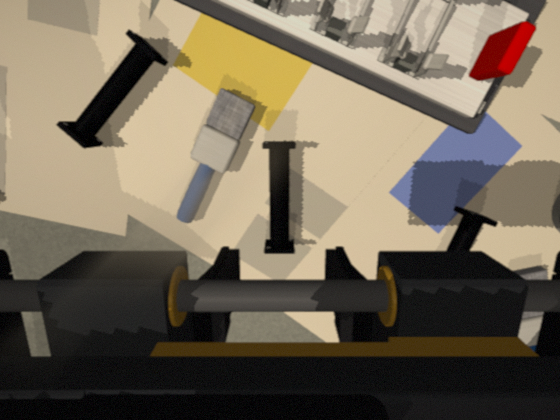

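```bash
python3 -m jog '[[-4,-1,-20,0],[-8,-2,-50,0],[-8,-2,-85,0],[-8,-2,-120,0],[-8,-2,-155,0],[-8,-2,-185,0],[-8,-2,-205,0],[-8,-2,-217,0]]' 0.1
python3 -m jog '[[-8,0,0,0],[0,0,0,0],[0,0,0,0],[0,0,0,0],[0,0,0,0],[0,0,0,0],[0,0,0,0],[0,0,0,0]]' -1 50
```

```text
time: 11.3
position: [0.4201, -0.0864, 0.0046]
tool_rot: [-3.054, -0.732, 0.002]
ft_force: [-0.6, -1.3, -0.1]
grip_width: 0.55
time: 12.3
position: [0.4218, -0.0865, 0.0065]
tool_rot: [3.054, 0.733, 0.003]
ft_force: [1.2, 2.1, 6.5]
grip_width: 0.238
```

```bash
python3 -m jog '[[0,0,15,0],[0,0,45,0],[0,0,80,0],[10,2,115,-0.03],[30,5,145,-0.08],[60,10,155,-0.15],[95,15,155,-0.22],[130,21,155,-0.29]]'
python3 -m jog '[[32,4,0,-0.06],[55,8,0,-0.1],[68,10,0,-0.105],[70,10,0,-0.105],[70,10,0,-0.105],[70,10,0,-0.105],[70,10,0,-0.105],[70,10,0,-0.105]]'
python3 - <<'E'
from h import *
d=snap('wrist','w3.png'); s=get_state();print(s['position'],s['tool_rot'],s['grip_width'],[proj(d,p) for p in((.619,-.055,.067),(.631,-.1948,.085))])
E
```

```text
time: 13.3
position: [0.551, -0.0659, 0.1612]
tool_rot: [3.128, 0.279, -0.001]
ft_force: [1.1, 0.2, -0.4]
grip_width: 0.24
time: 14.3
position: [0.6204, -0.0557, 0.1608]
tool_rot: [3.139, 0.119, 0.0]
ft_force: [0.1, -0.1, -1.4]
grip_width: 0.237
[ 0.62045631 -0.05562889  0.16073854] [3.13905044e+00 1.18943831e-01 1.14506271e-04] 0.24144559090678339 [(np.float64(280.1788085954129), np.float64(219.65504531258128)), (np.float64(471.95687284748476), np.float64(224.32750903538002))]
```

View pics/w3.png

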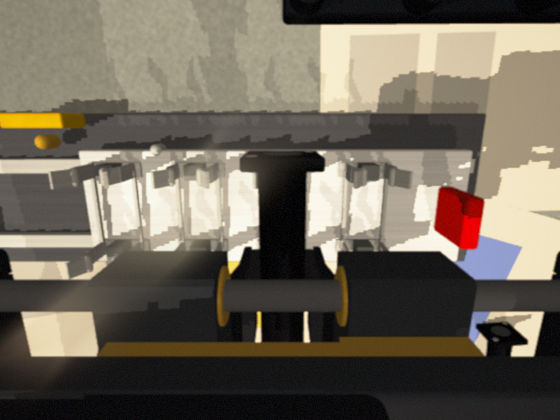

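```bash
python3 - <<'E'
from h import *
d=cal('w3.png')
im=cv2.imread('pics/w3.png');print(ray(d,283,153,.19),'flange top far')
for n,P in(('clip1',(.6253,-.125,.067)),('clip3',(.6143,.0146,.067)),('clip4',(.609,.0844,.067))):
    for sx in(-.034,.034):print(n,sx,proj(d,np.array(P)+[sx,sx*.077,.023]))
cv2.imwrite('pics/c3.png',cv2.resize(im[130:290,30:480],None,fx=1.75,fy=1.75,interpolation=cv2.INTER_CUBIC))
E
```

```text
[ 0.68119166 -0.05218736  0.19      ] flange top far
clip1 -0.034 (np.float64(374.7219223177266), np.float64(270.85911394418804))
clip1 0.034 (np.float64(381.48964711189853), np.float64(179.89657836455277))
clip3 -0.034 (np.float64(186.45309375698025), np.float64(271.6576163499232))
clip3 0.034 (np.float64(178.93126065396547), np.float64(180.81266646372507))
clip4 -0.034 (np.float64(92.38169012097225), np.float64(271.8096851805523))
clip4 0.034 (np.float64(77.72331942458845), np.float64(180.98457628253533))
```

View pics/c3.png

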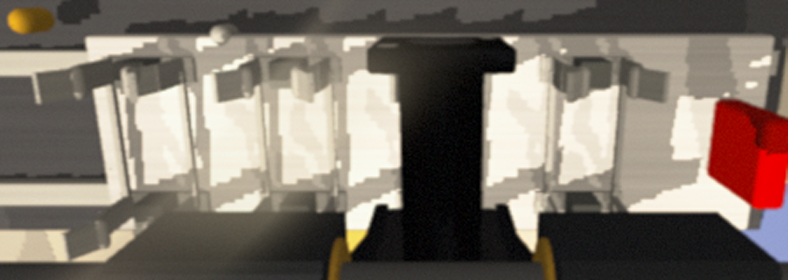

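```bash
python3 -m jog '[[0,0,-12,0],[0,0,-28,0],[0,0,-45,0],[0,0,-60,0],[0,0,-70,0],[0,0,-75,0],[0,0,-78,0],[0,0,-80,0]]' - 60
python3 -m jog '[[0,0,-4,0],[0,0,-8,0],[0,0,-12,0],[0,0,-16,0],[0,0,-20,0],[0,0,-24,0],[0,0,-27,0],[0,0,-28,0]]'
```

```text
time: 15.35
position: [0.6209, -0.0555, 0.0809]
tool_rot: [3.139, 0.119, 0.001]
ft_force: [-0.5, -0.3, -1.2]
grip_width: 0.236
time: 16.35
position: [0.6207, -0.0554, 0.0561]
tool_rot: [3.138, 0.119, -0.001]
ft_force: [-10.0, 0.2, 26.1]
grip_width: 0.235
```

```bash
python3 -m jog '[[0,0,3,0],[0,0,3,0],[0,0,3,0],[0,0,3,0],[0,0,3,0],[0,0,3,0],[0,0,3,0],[0,0,3,0]]' -0.1
python3 -m jog '[[0,0,15,0],[0,0,45,0],[0,0,85,0],[0,0,120,0],[-8,10,145,-0.03],[-30,35,160,-0.09],[-60,65,165,-0.16],[-95,95,165,-0.23]]'
python3 -m jog '[[-35,35,0,-0.07],[-60,60,0,-0.13],[-72,75,0,-0.14],[-74,75,0,-0.14],[-74,75,0,-0.14],[-74,75,0,-0.14],[-74,75,0,-0.14],[-74,75,0,-0.14]]'
python3 - <<'E'
from tube import *
snap('top','t4.png')
snap('wrist','w4.png'); tube('w4.png',(.4398,.1155,.017))
a=cv2.imread('pics/t4.png')[140:270,200:430];b=cv2.imread('pics/w4.png')
cv2.imwrite('pics/c4.png',np.vstack([cv2.resize(a,(560,317),interpolation=cv2.INTER_CUBIC),b[:260]]))
E
```

```text
time: 17.35
position: [0.6206, -0.0555, 0.0556]
tool_rot: [3.139, 0.119, 0.0]
ft_force: [0.1, 0.0, -0.6]
grip_width: 0.452
time: 18.35
position: [0.5254, 0.0408, 0.2224]
tool_rot: [-3.132, 0.245, -0.004]
ft_force: [0.1, 0.4, -0.0]
grip_width: 0.451
time: 19.35
position: [0.4518, 0.1142, 0.2204]
tool_rot: [-3.107, 0.461, 0.001]
ft_force: [1.1, 0.2, -0.3]
grip_width: 0.453
279 333 [172, 559] [0.2736 0.1718] len 0.639 ang 1.275
285 199 [111, 31] [0.4386 0.1141] len 0.125 ang -0.281
140 75 [81, 20] [0.6045 0.2153] len 0.074 ang 0.091
426 12 [38, 154] [ 0.5776 -0.0678] len 0.139 ang -1.506
guess px 283.9629402625534 201.26726078730374 pos [0.45166577 0.11438294 0.22048175] phi 5.988836071595451 tcp px (np.float64(281.4529407481597), np.float64(267.82011583917483))
```

View pics/c4.png

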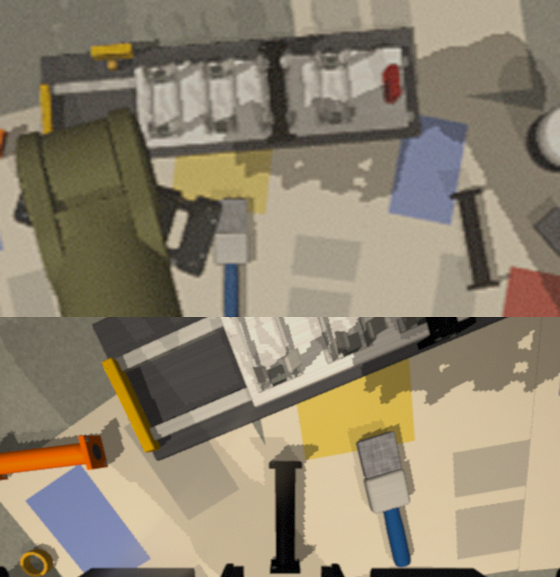

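```bash
python3 -m jog '[[-5,0,-20,0],[-11,0,-50,0.01],[-11,0,-85,0.01],[-11,0,-120,0.01],[-11,0,-155,0.01],[-11,0,-185,0.01],[-11,0,-205,0.01],[-11,0,-216,0.01]]' 0.1
python3 -m jog '[[0,0,0,0],[0,0,0,0],[0,0,0,0],[0,0,0,0],[0,0,0,0],[0,0,0,0],[0,0,0,0],[0,0,0,0]]' -1 50
```

```text
time: 20.45
position: [0.44, 0.1144, 0.0036]
tool_rot: [3.11, -0.445, -0.002]
ft_force: [0.2, -0.4, 0.4]
grip_width: 0.551
time: 21.45
position: [0.4413, 0.1145, 0.0053]
tool_rot: [3.11, -0.445, 0.002]
ft_force: [-0.1, -1.1, 6.5]
grip_width: 0.239
```

```bash
python3 -m jog '[[0,0,15,0],[0,0,45,0],[0,0,80,0],[5,-1,115,0.03],[25,-4,145,0.08],[55,-10,155,0.15],[90,-16,155,0.22],[125,-22,155,0.29]]'
python3 -m jog '[[28,-5,0,0.05],[42,-8,0,0.07],[44,-8.5,0,0.07],[44,-8.5,0,0.07],[44,-8.5,0,0.07],[44,-8.5,0,0.07],[44,-8.5,0,0.07],[44,-8.5,0,0.07]]' - 60
python3 - <<'E'
from h import *
s=get_state();r=s['tool_rot'];print(s['position'],2*np.arctan(r[1]/r[0]),s['grip_width'])
E
```

```text
time: 22.45
position: [0.5665, 0.0922, 0.1604]
tool_rot: [3.141, 0.013, 0.001]
ft_force: [-0.1, 0.2, -0.8]
grip_width: 0.242
time: 23.45
position: [0.6095, 0.084, 0.1597]
tool_rot: [3.139, 0.119, 0.0]
ft_force: [-0.4, 0.6, -1.3]
grip_width: 0.235
[0.609524   0.08398189 0.15968865] 0.07582471536728194 0.2354955791768356
```

```bash
python3 -m jog '[[0,0,-12,0],[0,0,-28,0],[0,0,-45,0],[0,0,-60,0],[0,0,-70,0],[0,0,-75,0],[0,0,-78,0],[0,0,-80,0]]'
python3 -m jog '[[0,0,-4,0],[0,0,-8,0],[0,0,-12,0],[0,0,-16,0],[0,0,-20,0],[0,0,-24,0],[0,0,-27,0],[0,0,-28,0]]'
```

```text
time: 24.45
position: [0.6099, 0.0841, 0.0799]
tool_rot: [3.139, 0.119, 0.001]
ft_force: [1.1, -0.2, -1.5]
grip_width: 0.236
time: 25.45
position: [0.6096, 0.0841, 0.0549]
tool_rot: [3.138, 0.119, -0.0]
ft_force: [-9.5, -1.3, 26.4]
grip_width: 0.233
```

```bash
python3 -m jog '[[0,0,3,0],[0,0,3,0],[0,0,3,0],[0,0,3,0],[0,0,3,0],[0,0,3,0],[0,0,3,0],[0,0,3,0]]' -0.1
python3 -m jog '[[0,0,15,0],[0,0,45,0],[0,0,85,0],[0,0,120,0],[-5,-12,145,0],[-20,-45,160,0],[-35,-85,168,0],[-53,-130,168,0]]'
python3 -m jog '[[-20,-50,0,0.02],[-42,-102,0,0.05],[-64,-154,0,0.08],[-84,-204,0,0.08],[-97,-238,0,0.08],[-103,-252,0,0.08],[-103,-252,0,0.08],[-103,-252,0,0.08]]'
python3 - <<'E'
from tube import *
snap('top','t5.png')
snap('wrist','w5.png'); tube('w5.png',(.4446,-.298,.017))
a=cv2.imread('pics/t5.png')[140:270,200:430];b=cv2.imread('pics/w5.png')
cv2.imwrite('pics/c5.png',np.vstack([cv2.resize(a,(560,317),interpolation=cv2.INTER_CUBIC),b[:260]]))
E
```

```text
time: 26.45
position: [0.6096, 0.084, 0.0546]
tool_rot: [3.139, 0.119, 0.0]
ft_force: [2.0, 0.5, -0.4]
grip_width: 0.454
time: 27.45
position: [0.5569, -0.0464, 0.2248]
tool_rot: [3.139, 0.122, 0.005]
ft_force: [0.3, 0.1, -0.2]
grip_width: 0.45
time: 28.45
position: [0.4548, -0.2958, 0.2229]
tool_rot: [-3.131, -0.25, -0.001]
ft_force: [0.3, 0.5, -0.1]
grip_width: 0.45
279 318 [202, 559] [ 0.2858 -0.3199] len 0.628 ang -1.413
17 212 [19, 56] [ 0.3824 -0.0077] len 0.068 ang -0.087
283 199 [30, 110] [ 0.4423 -0.3   ] len 0.126 ang 0.147
542 119 [80, 33] [ 0.571  -0.5527] len 0.082 ang 0.367
384 104 [74, 31] [ 0.5592 -0.3866] len 0.074 ang 0.359
234 32 [30, 67] [ 0.6022 -0.2258] len 0.06 ang -0.011
32 20 [64, 43] [ 0.5822 -0.0309] len 0.061 ang -1.485
guess px 282.02811140676914 199.63181420289706 pos [ 0.45467378 -0.29605668  0.22279348] phi -6.1240324402217015 tcp px (np.float64(281.13630667289107), np.float64(267.53439488542836))
```

View pics/c5.png

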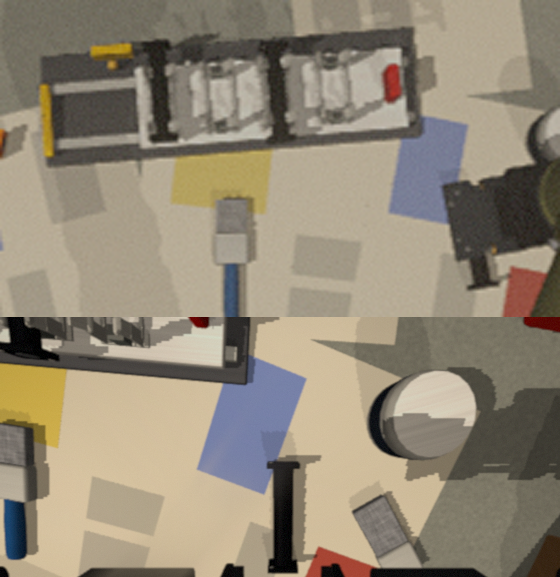

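```bash
python3 -m jog '[[-5,-1,-20,0],[-11,-3,-50,-0.01],[-11,-3,-85,-0.01],[-11,-3,-120,-0.01],[-11,-3,-155,-0.01],[-11,-3,-185,-0.01],[-11,-3,-205,-0.01],[-11,-3,-218,-0.01]]' 0
python3 -m jog '[[0,0,0,0],[0,0,0,0],[0,0,0,0],[0,0,0,0],[0,0,0,0],[0,0,0,0],[0,0,0,0],[0,0,0,0]]' -1 50
```

```text
time: 29.55
position: [0.4428, -0.2997, 0.0036]
tool_rot: [-3.132, -0.232, 0.001]
ft_force: [-0.5, -0.5, 1.0]
grip_width: 0.505
time: 30.55
position: [0.4433, -0.3012, 0.0055]
tool_rot: [3.132, 0.229, 0.002]
ft_force: [0.1, 1.5, 6.0]
grip_width: 0.244
```

```bash
python3 -m jog '[[0,0,15,0],[0,0,45,0],[0,0,80,0],[5,9,115,0],[20,37,145,-0.02],[42,78,155,-0.04],[66,122,155,-0.06],[90,166,155,-0.07]]'
python3 -m jog '[[22,40,0,0],[42,78,0,0],[60,111,0,0],[74,136,0,0],[80,147,0,0],[80,148,0,0],[80,148,0,0],[80,148,0,0]]' - 60
python3 - <<'E'
from h import *
s=get_state();r=s['tool_rot'];print(s['position'],2*np.arctan(r[1]/r[0]),s['grip_width'])
d=snap('wrist','w6.png');print([proj(d,p) for p in [(.615,.0143,.067)]])
E
```

```text
time: 31.55
position: [0.533, -0.1341, 0.1605]
tool_rot: [3.138, 0.117, 0.001]
ft_force: [-0.0, -0.4, -1.5]
grip_width: 0.239
time: 32.55
position: [0.6123, 0.0112, 0.1596]
tool_rot: [3.138, 0.116, -0.001]
ft_force: [-0.2, -0.3, -0.7]
grip_width: 0.238
[0.61225769 0.01123594 0.15959824] 0.07361515032196406 0.23760396882935658
[(np.float64(277.47874864709775), np.float64(214.72336563533045))]
```

View pics/w6.png

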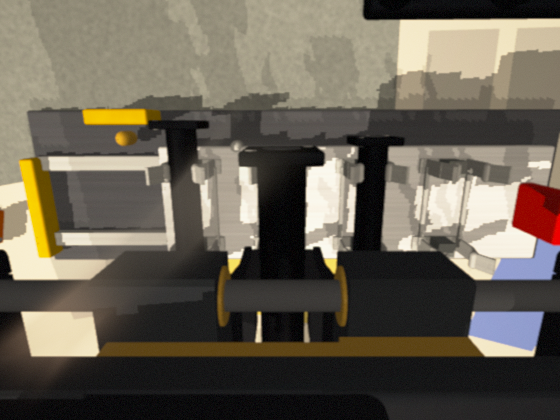

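```bash
python3 - <<'E'
from h import *
d=cal('w6.png');im=cv2.imread('pics/w6.png');g=cv2.cvtColor(im,cv2.COLOR_BGR2GRAY)
for n,a,b in(('clip4',140,215),('clip2',340,410),('held',235,330)):
  for r in range(119,166,3):
    k=np.where(g[r,a:b]<35)[0]
    if len(k)>20: print(n,r,a+k[0],a+k[-1],end=' | ')
  print()
print(d['position'])
for (l,r,v) in((148,208,123),(347,403,138)):
  for z in(.084,.095): A=ray(d,l,v,z);B=ray(d,r,v,z);print(z,A.round(4),B.round(4),np.linalg.norm(A-B))
cv2.imwrite('pics/c6.png',cv2.resize(im[100:270,20:490],None,fx=1.7,fy=1.7,interpolation=cv2.INTER_CUBIC))
E
```

```text
clip4 122 149 207 | clip4 125 148 208 | clip4 128 149 199 | clip4 131 166 195 | clip4 134 166 195 | clip4 137 166 195 | clip4 140 167 196 | clip4 143 167 196 | clip4 146 168 195 | clip4 149 168 195 | clip4 152 169 195 | clip4 155 169 193 | clip4 158 169 192 | 
clip2 137 347 403 | clip2 140 346 404 | clip2 143 347 403 | clip2 146 359 387 | clip2 149 359 386 | clip2 152 359 386 | clip2 155 359 386 | clip2 158 359 386 | clip2 161 357 386 | clip2 164 364 385 | 
held 149 261 317 | held 152 263 322 | held 155 275 323 | held 158 270 323 | held 161 273 322 | held 164 276 322 | 
[0.68465359 0.01599667 0.32237033]
0.084 [0.6774 0.106  0.084 ] [0.6803 0.0656 0.084 ] 0.04050891583017707
0.095 [0.6777 0.1019 0.095 ] [0.6805 0.0633 0.095 ] 0.03863956371359402
0.084 [ 0.6772 -0.0292  0.084 ] [ 0.68   -0.0674  0.084 ] 0.03826725227166351
0.095 [ 0.6776 -0.0271  0.095 ] [ 0.6802 -0.0636  0.095 ] 0.03650134549376444
```

View pics/c6.png

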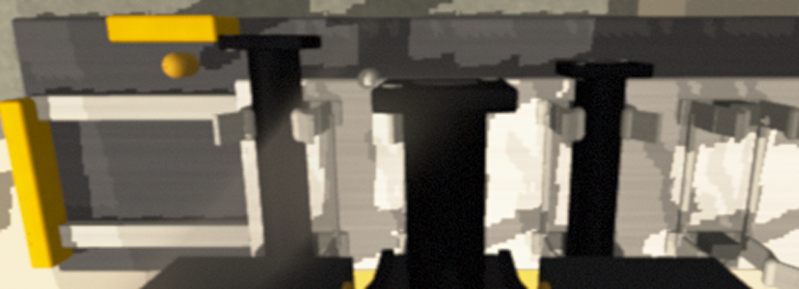

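```bash
python3 - <<'E'
from h import *
d=snap('scene','s7.png');im=cv2.imread('pics/s7.png')
for n,c in(('c2',(.6195,-.0555,.067)),('c4',(.609,.084,.067))):
  for sx in(-.06,.06):print(n,sx,proj(d,np.array(c)+[sx,sx*.077,.017]))
u,v=proj(d,(.615,.014,.067));u=int(u);v=int(v);print(u,v)
cv2.imwrite('pics/c7.png',cv2.resize(im[v-70:v+70,u-90:u+90],None,fx=4.2,fy=4.2,interpolation=cv2.INTER_CUBIC))
E
```

```text
c2 -0.06 (np.float64(246.53945044777853), np.float64(238.79082565403175))
c2 0.06 (np.float64(275.5774801754472), np.float64(273.6258731289604))
c4 -0.06 (np.float64(290.176137740311), np.float64(210.18354081795658))
c4 0.06 (np.float64(320.0601976216326), np.float64(242.2874237776655))
283 244
```

View pics/c7.png

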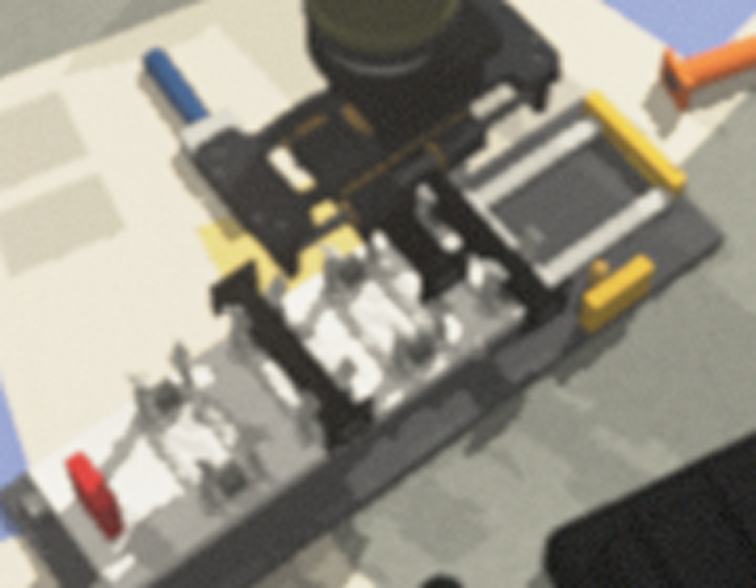

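```bash
python3 -m jog '[[0,1.5,-12,0],[0,3,-28,0],[0,3,-45,0],[0,3,-60,0],[0,3,-70,0],[0,3,-75,0],[0,3,-78,0],[0,3,-80,0]]'
python3 -m jog '[[0,0,-4,0],[0,0,-8,0],[0,0,-12,0],[0,0,-16,0],[0,0,-20,0],[0,0,-24,0],[0,0,-27,0],[0,0,-28,0]]'
python3 -m jog '[[0,0,3,0],[0,0,3,0],[0,0,3,0],[0,0,3,0],[0,0,3,0],[0,0,3,0],[0,0,3,0],[0,0,3,0]]' -0.1
python3 -m jog '[[0,0,15,0],[0,0,45,0],[0,0,80,0],[0,0,110,0],[0,0,135,0],[-20,0,150,0],[-45,0,150,0],[-60,0,150,0]]'
python3 - <<'E'
from h import *
print(get_state()['position'])
d=snap('wrist','w8.png');im=cv2.imread('pics/w8.png')
for n,c in(('c2',(.6195,-.0555,.067)),('c3',(.6145,.0143,.067)),('c4',(.609,.084,.067))):
  for sx in(-.06,.06):print(n,sx,proj(d,np.array(c)+[sx,sx*.077,.017]))
E
```

```text
time: 33.65
position: [0.6129, 0.016, 0.0799]
tool_rot: [3.139, 0.119, 0.001]
ft_force: [-0.1, 0.5, -1.6]
grip_width: 0.237
time: 34.65
position: [0.6126, 0.0158, 0.0551]
tool_rot: [3.137, 0.119, -0.001]
ft_force: [-10.0, -2.5, 26.8]
grip_width: 0.236
time: 35.65
position: [0.6126, 0.016, 0.0546]
tool_rot: [3.139, 0.119, -0.0]
ft_force: [0.3, -0.0, 1.1]
grip_width: 0.452
time: 36.65
position: [0.552, 0.0162, 0.2058]
tool_rot: [3.139, 0.12, 0.002]
ft_force: [1.0, -0.6, -0.2]
grip_width: 0.448
[0.55196443 0.01622708 0.20578539]
c2 -0.06 (np.float64(370.3793684239581), np.float64(207.30665372828003))
c2 0.06 (np.float64(380.64661494193166), np.float64(55.20190488690048))
c3 -0.06 (np.float64(289.0517438456265), np.float64(207.06360673321257))
c3 0.06 (np.float64(289.56422076573534), np.float64(54.87394932881156))
c4 -0.06 (np.float64(207.7768970134935), np.float64(207.39180062616913))
c4 0.06 (np.float64(198.53845075836043), np.float64(55.262542939133425))
```

View pics/w8.png

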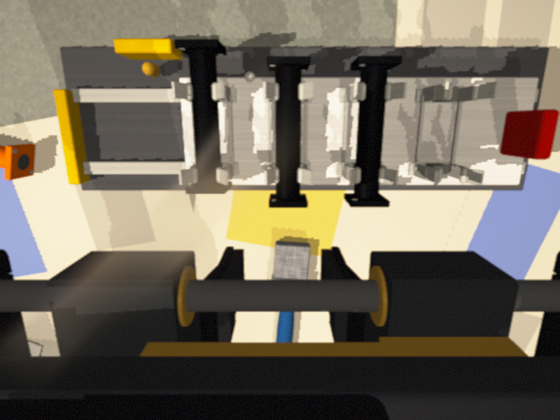

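Tubes now sit in clips 2, 3 and 4, with flange rows about 60/203 for clips 2 and 3. The clip 4 tube is level, but its rows are 42/188, so it is about 12 mm too far along +x. I'll grip it and slide it back along its axis.

```bash
python3 -m jog '[[20,22,0,0],[45,50,0,0],[60,66,-10,0],[62,68,-40,0],[62,68,-80,0],[62,68,-120,0],[62,68,-142,0],[62,68,-150,0]]'
python3 -m jog '[[0,0,0,0],[0,0,0,0],[0,0,0,0],[0,0,0,0],[0,0,0,0],[0,0,0,0],[0,0,0,0],[0,0,0,0]]' -1 60
python3 -m jog '[[-2,-0.2,0,0],[-4,-0.3,0,0],[-6,-0.5,0,0],[-8,-0.6,0,0],[-10,-0.8,0,0],[-12,-0.9,0,0],[-12.5,-1,0,0],[-12.5,-1,0,0]]'
```

```text
time: 37.7
position: [0.6143, 0.0839, 0.0535]
tool_rot: [-3.139, -0.119, 0.002]
ft_force: [0.5, -0.5, 0.7]
grip_width: 0.451
time: 38.7
position: [0.6158, 0.0846, 0.0562]
tool_rot: [-3.139, -0.119, -0.004]
ft_force: [0.2, 1.6, 6.3]
grip_width: 0.239
time: 39.7
position: [0.6044, 0.0835, 0.0561]
tool_rot: [-3.139, -0.119, -0.008]
ft_force: [5.0, 1.8, 5.7]
grip_width: 0.236
```

```bash
python3 -m jog '[[0,0,-1,0],[0,0,-2,0],[0,0,-3,0],[0,0,-4,0],[0,0,-4,0],[0,0,-2,0],[0,0,0,0],[0,0,0,0]]'
python3 -m jog '[[0,0,0,0],[0,0,0,0],[0,0,0,0],[0,0,0,0],[0,0,0,0],[0,0,0,0],[0,0,0,0],[0,0,0,0]]' -0.1
python3 -m jog '[[0,0,15,0],[0,0,45,0],[0,0,80,0],[0,0,110,0],[0,0,135,0],[-20,-30,150,0],[-40,-60,150,0],[-50,-68,150,0]]'
python3 - <<'E'
from h import *
print(get_state()['position'])
d=snap('wrist','w9.png');im=cv2.imread('pics/w9.png');g=cv2.cvtColor(im,cv2.COLOR_BGR2GRAY)
for n,c in(('c2',(.6195,-.0555,.067)),('c3',(.6145,.0143,.067)),('c4',(.609,.084,.067))):
  a,b=[proj(d,np.array(c)+[sx,sx*.077,.017]) for sx in(-.06,.06)]
  u=int((a[0]+b[0])/2); band=(g[20:235,u-45:u+45]<45).sum(1); k=np.where(band>30)[0]+20
  print(n,a,b,'flange rows',k)
cv2.imwrite('pics/c9.png',cv2.resize(im[30:240],None,fx=1.4,fy=1.4,interpolation=cv2.INTER_CUBIC))
E
```

```text
time: 40.7
position: [0.6037, 0.0834, 0.0561]
tool_rot: [-3.139, -0.119, -0.006]
ft_force: [2.7, 1.8, 9.2]
grip_width: 0.239
time: 41.7
position: [0.6021, 0.083, 0.0546]
tool_rot: [3.139, 0.119, 0.0]
ft_force: [-0.4, -0.3, 0.6]
grip_width: 0.453
time: 42.7
position: [0.5517, 0.0128, 0.2058]
tool_rot: [3.138, 0.114, 0.002]
ft_force: [0.2, 1.4, -0.0]
grip_width: 0.451
[0.55168768 0.0127608  0.2057656 ]
c2 (np.float64(366.302792389287), np.float64(206.381666169606)) (np.float64(375.5304569365087), np.float64(54.065709525435096)) flange rows [ 55  56  57  58  59  60  61  62  63  64  65  66  67  68  69  70 194 195
 196 197 198 199 200 201 202 203 204]
c3 (np.float64(284.92617171847814), np.float64(206.43871851275574)) (np.float64(284.38180037403447), np.float64(54.077133024688465)) flange rows [ 56  57  58  59  60  61  62  63  64  65  66  67  68  69  70 195 196 197
 200 201 202 203 204 205]
c4 (np.float64(203.60955197598906), np.float64(207.06737355928382)) (np.float64(193.29882905740092), np.float64(54.80576335172708)) flange rows [57 58 59 60 61 62 63 64 65 66 67 68 69]
```

View pics/c9.png

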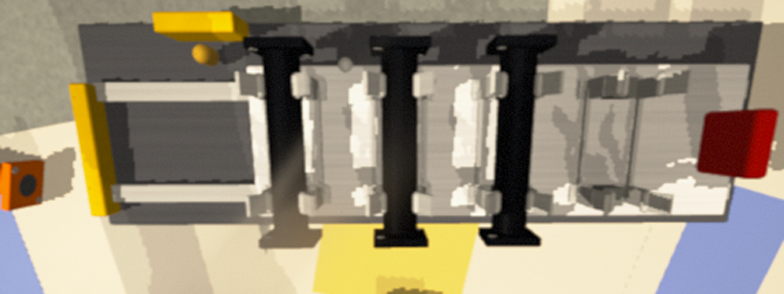

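```bash
python3 -m jog '[[12,-25,0,0],[28,-70,0,0],[46,-118,0,0],[62,-163,0,0],[74,-195,0,0],[78,-207,0,0],[78,-207,0,0],[78,-207,0,0]]' 0
python3 -m jog '[[0,0,-20,0],[0,0,-50,0],[0,0,-85,0],[0,0,-115,0],[0,0,-135,0],[0,0,-147,0],[0,0,-147,0],[0,0,-147,0]]'
python3 -m jog '[[0,0,0,0],[0,0,0,0],[0,0,0,0],[0,0,0,0],[0,0,0,0],[0,0,0,0],[0,0,0,0],[0,0,0,0]]' -1 30
```

```text
time: 43.75
position: [0.6303, -0.1895, 0.2047]
tool_rot: [-3.138, -0.124, -0.0]
ft_force: [0.6, 0.5, -0.0]
grip_width: 0.502
time: 44.75
position: [0.631, -0.1921, 0.0588]
tool_rot: [3.139, 0.119, 0.003]
ft_force: [-0.4, -1.0, -0.8]
grip_width: 0.499
time: 45.75
position: [0.6302, -0.1922, 0.0578]
tool_rot: [3.139, 0.119, 0.0]
ft_force: [0.1, -2.0, 3.1]
grip_width: 0.156
```

```bash
python3 -m jog '[[-0.5,7,0,0],[-1.4,19,0,0],[-2.6,34,0,0],[-3.8,50,0,0],[-4.9,65,0,0],[-5.8,77,0,0],[-6.3,84,0,0],[-6.6,88,0,0]]'
python3 -m jog '[[-0.3,4,0,0],[-0.6,8,0,0],[-0.8,11,0,0],[-1,13,0,0],[-1,13,0,0],[-1,13,0,0],[-1,13,0,0],[-1,13,0,0]]'
```

```text
time: 46.75
position: [0.6236, -0.1052, 0.0578]
tool_rot: [3.138, 0.118, 0.0]
ft_force: [-1.0, -4.5, 5.1]
grip_width: 0.156
time: 47.75
position: [0.6228, -0.0951, 0.0578]
tool_rot: [3.135, 0.114, 0.001]
ft_force: [-0.4, -7.9, 4.3]
grip_width: 0.161
```

```bash
python3 -m jog '[[-0.2,2,0,0],[-0.3,4,0,0],[-0.3,4,0,0],[-0.3,4,0,0],[-0.2,2,0,0],[0,0,0,0],[0,-3,0,0],[0,-4,0,0]]'
python3 -m jog '[[0,0,0,0],[0,0,0,0],[0,0,0,0],[0,0,0,0],[0,0,0,0],[0,0,0,0],[0,0,0,0],[0,0,0,0]]' 0
python3 -m jog '[[0,0,15,0],[0,0,45,0],[0,0,85,0],[0,0,125,0],[-15,-15,155,0],[-45,-50,170,0],[-80,-90,170,0],[-110,-130,170,0]]'
python3 -m jog '[[-20,-30,0,0],[-50,-80,0,0],[-80,-125,0,0],[-95,-150,0,0],[-100,-160,0,0],[-100,-160,0,0],[-100,-160,0,0],[-100,-160,0,0]]'
python3 - <<'E'
from h import *
print(get_state()['position'])
d=snap('top','t10.png');im=cv2.imread('pics/t10.png');hsv=cv2.cvtColor(im,cv2.COLOR_BGR2HSV)
red=(((hsv[:,:,0]<6)|(hsv[:,:,0]>174))&(hsv[:,:,1]>150)).astype(np.uint8)*255
M=cv2.moments(red[150:200,300:360],True);u=300+M['m10']/M['m00'];v=150+M['m01']/M['m00'];print('handle',u,v,ray(d,u,v,.085),'was 326.7 176.2')
e=snap('scene','s10.png');s=cv2.imread('pics/s10.png')
cv2.imwrite('pics/c10.png',np.vstack([cv2.resize(im[130:290,100:470],(740,320),interpolation=cv2.INTER_CUBIC),cv2.resize(s[160:300,140:464],(740,278)[:2],interpolation=cv2.INTER_CUBIC)]))
E
```

```text
time: 48.75
position: [0.6228, -0.0951, 0.0578]
tool_rot: [-3.139, -0.118, -0.001]
ft_force: [-0.2, -1.1, 5.3]
grip_width: 0.155
time: 49.75
position: [0.6225, -0.095, 0.0576]
tool_rot: [3.139, 0.119, 0.0]
ft_force: [-0.1, -0.1, -0.3]
grip_width: 0.501
time: 50.75
position: [0.5116, -0.2261, 0.2293]
tool_rot: [3.138, 0.12, 0.003]
ft_force: [1.3, -0.7, -0.7]
grip_width: 0.497
time: 51.75
position: [0.4136, -0.3836, 0.2277]
tool_rot: [-3.139, -0.123, -0.001]
ft_force: [0.3, 0.2, 0.1]
grip_width: 0.5
[ 0.41362743 -0.38358003  0.22773283]
handle 326.8636363636364 176.07575757575756 [ 0.61811412 -0.09260414  0.085     ] was 326.7 176.2
```

View pics/c10.png

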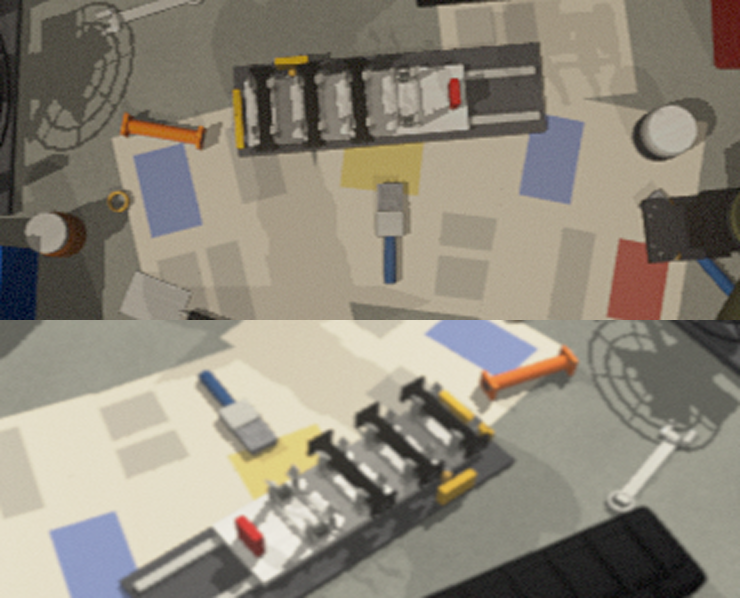

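The handle is back at its original home pixel (326.9,176.1 against 326.7,176.2). Three tubes are clipped in, none are left on the newspaper, and the tin, jar and orange look‑alike haven't been disturbed.

```bash
python3 -c "
from bench import *
print(close_job())"
```

```text
the job is handed in; nothing more can be done
None
```

I pulled the carriage back to its loading stop and pressed the three black tubes on the bench into clips 2, 3 and 4. I then pushed it by the red handle to its home position, let go and handed the job in at about 52 s.

**Last checks:**
- **Carriage:** it stopped at y = -0.095 with the arm still pushing. The handle's image position matches where it started at home to within 0.2 pixel. I did not observe the roller click directly.
- **Tubes:** each press ended with the tube axis at about 67 mm and about 26 N pushing back. In the last close view, before the push, the three lay level and in line.
- **Surroundings:** in the final view no black tube is left on the newspaper. The paint tin, jar and orange look-alike look undisturbed.

**One problem, mended:** the tube in clip 4 had ended up about 12 mm off along its own axis. I gripped it again, slid it back and pressed it down, and the next picture showed it in line with the others. I don't know what caused it; a moment of slack grip is possible.

**Disagreement:** the top and wrist cameras differed by about 5 mm on the handle's x position. That is well within what the grip and clips allow.

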